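# Seat a bearing cap and check its height with a sprung bridge gauge

### The job

The bridge height gauge is lying on its side: stand it upright on a bare part of the surface plate, its foot on the bare metal so that it reads zero, and let go. Then press the round cap in the bearing carrier down until it is fully home; then pick the gauge up again by its black barrel and lower it gently, without dropping it, so that it straddles that carrier with both legs standing on the plate and its sprung foot in the middle of the round cap. Leave it standing there and leave the carrier with the oblong cap and the other things on the bench alone.

Things in the scene. Friction and masses are not known exactly. Their poses are not given: they have to be found in the camera images.
- gauge: Steel bridge gauge, 0.3 kg: two legs, a beam, barrel on top, sprung foot between. Origin midway between the leg undersides; own z goes up to the barrel, y along the beam. Legs centred at y +-45, 16 (y) x 44 (x), z 0 to 76; gap 74. Balance point near z 65. Beam 30 thick, z 60 to 76. At first it lies on the bench (z = 0) on its legs' sides: own z level, roughly to -y, origin 22 up.
- barrel (a point): Centre of the gauge's black square barrel, the place to grip it: 34 (gauge y) x 30 (gauge x) mm, gauge z 76 to 122, so this point is 99 mm from the origin along the gauge's z. The foot's 8 mm rod rises out of its top when the reading is over 12 mm.
- foot (a joint): Reading of the gauge in m: height of the foot's face over the undersides of the legs, along the gauge's own z. A light spring (0.3 N extended, 1.1 N at 35 mm) pushes it out: -0.006 hanging free or lying, 0 when it stands on a flat plate, 0.035 when it stands on the plate with the foot on the fully home cap. It stops at 0.050.
- foot_face (a point): Centre of the foot's lower face (a disc 16 mm across), on the gauge's own z axis.
- plate: Dark cast-iron surface plate, fixed, 280 (x) x 420 (y) x 20 mm. Origin at the centre of its underside on the bench; its upper face is at z = 0.020.
- bare (a point): Centre, on the plate's upper face, of a bare area at least 130 x 90 mm (plate x by plate y).
- carrier: Aluminium bearing carrier with the ROUND cap, fixed on the plate. Block 70 (x) x 46 (y) x 30 mm high, with 10 mm high bolt ears and 6 mm bolt heads on both x ends (110 mm overall). Origin at the centre of its underside, on the plate's upper face; own x is its long way. The gauge straddles it with its beam along the carrier's y.
- cap (a joint): How far the round cap is pushed in, in m: 0.010 is fully home (its rim flush down on the carrier), it starts between 0 and 0.005. It slides straight down with about 6 N of friction and stays where it is left.
- cap_top (a point): Centre of the top face of the round dark steel cap (36 mm across, flange 5 mm thick). Fully home it is 35 mm above the plate's upper face, before that up to 45 mm.
- other_carrier: The same carrier block but with an oblong bar cap (64 x 24 mm), already home, top 35 mm above the plate. Not to be worked on. Origin and axes as the carrier.
- vblock: Bystander, loose: dark steel V-block on the plate, 36 x 40 x 34 mm, origin under its centre.
- bush: Bystander, loose: brass bush on the plate, 36 mm across, 28 mm high, origin under its centre.
- parallel: Bystander, loose: steel parallel bar on the plate, 12 (x) x 100 (y) x 22 mm, origin under its centre.
- spanner: Bystander, loose: open spanner lying on the bench.
- driver: Bystander, loose: black-handled screwdriver lying on the bench.
- oil: Bystander, loose: white oil bottle standing on the bench, 56 mm across, 150 mm high.
- tin: Bystander, loose: small steel bowl on the bench, 80 mm across, 60 mm high.
Not all that is in view belongs to the job. What is shaped like the gauge but blue, pink or purple is not meant.

How it is judged:
On the way, in this order (a step that is already met when the one before it is completed fails the run):
1. the gauge stands upright on a bare part of the plate, let go, and reads zero within 2 mm (angle between gauge's own z axis and vertical below 0.06 rad and z of gauge in the frame of plate between 0.017 and 0.0235 m and x of gauge in the frame of plate between -0.14 and 0.14 m and y of gauge in the frame of plate between -0.21 and 0.21 m and contact force between gauge and the fingers below 0.1 N and linear speed of gauge below 0.02 m/s and value of joint foot between -0.002 and 0.002 m), for 0.2 s.
2. the round cap is pressed fully home (within 1 mm) (value of joint cap above 0.009 m), for 0.1 s.
At the end, for the whole second after the job is handed in: The gauge stands upright (within 0.06 rad) and still with its legs on the plate, straddling the carrier, its foot wholly on the round cap (centres within 10 mm), reading 35 mm within 2.5 mm; the cap is home within 1 mm; nothing is held (angle between gauge's own z axis and vertical below 0.06 rad and z of gauge in the frame of plate between 0.017 and 0.0235 m and x of gauge in the frame of plate between -0.14 and 0.14 m and y of gauge in the frame of plate between -0.21 and 0.21 m and contact force between gauge and the fingers below 0.1 N and linear speed of gauge below 0.02 m/s and value of joint cap above 0.009 m and value of joint foot between 0.0325 and 0.0375 m and horizontal distance between foot_face and cap_top below 0.01 m); the robot touches nothing.
It fails at once if the gauge is dropped (falls faster than 0.4 m/s out of the grip) (linear speed of gauge above 0.4 m/s and contact force between gauge and the fingers below 0.1 N).
It fails at once if a bystander is moved by more than 20 mm (distance of any of vblock, bush, parallel, spanner, driver, oil, tin from where it was at the start of the episode above 0.02 m).
It also fails if it takes over 64 s, if anything falls off the work surface, if the arm or the gripper's body presses on something with over 40 N, if the wrist force passes 120 N, or if a joint passes its speed limit or range.

### The arm

A 6-joint arm with a two-finger parallel gripper is mounted at the origin on the work surface. World frame = base frame: x ahead of the robot, y to its left, z up, the work surface at z = 0. Lengths are in m, angles in rad, forces in N, time in s.
With the tool pointing down it reaches from about 0.3 to 1 m from the base axis. Payload 5.1 kg.
Tool frame: the origin (TCP) lies midway between the tips of the shut fingers; the grasp point (between the pads) lies 19 mm behind it; z points along the fingers, y is the line along which they close (so a half turn about z gives the same grasp; the last joint's range is limited). The gripper opens to 95 mm and grips with 3 to 60 N. Pads are 20 mm wide; open, the fingers measure 119 mm over their backs; the gripper's body (75 mm by 180 mm) begins 59 mm behind the grasp point.
Start: joints at [-1.254, 0.124, 1.65, -0, 1.367, -0.083], TCP at [0.253, -0.599, 0.184] pointing down, gripper open.
Joint ranges: [-2.61, 2.61], [-1.02, 2.33], [0.03, 2.71], [-1.35, 4.49], [0.32, 2.68], [-2.91, 2.91]. Speed limits (rad/s): [2.57, 2.57, 3.14, 3.14, 3.14, 3.14].

### API

Orientations are given as [roll, pitch, yaw] about the fixed x, y, z axes, in that order (R = Rz(yaw) Ry(pitch) Rx(roll)).
In Python, from plant import sense, capture, hand_in, boxes_of, spot_point gives the robot as it stands.
- The arm moves only by the shell command python3 -m crank 'ROWS'. ROWS is JSON, a list of rows, each an object of numbers: "dx", "dy", "dz": the shift along the tool's x, y, z in units of 500 mm (1.0 is 500 mm); "rx", "ry", "rz": the turn, a rotation vector about the tool's x, y, z in units of 360 degrees (1.0 is 360 degrees); "grip": the closure, from -1 (fully open) to 1 (shut). In form: [{"dx": .., "dy": .., "dz": .., "rx": .., "ry": .., "rz": .., "grip": ..}, ...]. A call has 1 to 12 rows; each row is the pose to reach, as a shift and turn from the pose commanded when the call began, along the tool's axes at that moment, turning the shorter way round; what a row does not reach only later rows make up. A row lasts 1/8 s, in which the tool goes at most 62.5 mm and 10.7 degrees, less where a joint would pass 70% of its speed; a pose out of reach is approached as far as the arm can. A call with a number of a shift or a turn outside -1 to 1 is refused whole. A call with a gripper value outside its range is refused whole. The fingers move at their own pace and stop on an object; the grip force is fixed at half the most. Time passes only in rows, so rows that repeat a pose let the fingers close. It gives the time, the measured TCP pose, the force, the opening and the grip force at its end, in the units of the state.
- sense(): the state, without advancing time (a new reading comes with each control period).
- capture(name): name is "scene" or "top"; returns a dict with "pixels" (384x512x3 uint8, red, green, blue), "fx", "fy", "cx", "cy" (pixels), "k1" (the pictures are not rectified: a ray, as slopes to the right and down, at radius r is drawn at 1 + k1 r^2 times it, then the intrinsics apply), "R" (3x3) and "t" (3): a world point X has camera coordinates R X + t. Camera axes: x right, y down, z forward; pixel columns grow to the right and rows downward; lengths in m; the calibration is good to about 2 mm. A picture is of the moment at which its call begins. There is no depth.
- hand_in(): hands the job in; it is judged then, once.
Trained networks look in a picture, given as the dict that the camera call returned (one of the last four; its "shot" number tells which), for a name from the list of things; names that differ only in an ending like _2 or _b are one class to them, and where a whole thing is asked for, a point or a joint stands for the part that bears it (a point fixed in the world has none). Each returns a list of dicts, best first, with "score" (0 to 1); they miss things now and then, are a little off and sometimes report something else, mostly with a low value. They report only what shows in the picture. A call takes as long as a camera call. They do not tell look-alikes from the thing itself.
- boxes_of(picture, target): "point" ([x, y, z] in m, in world coordinates, good to about 4 mm: the middle of the surface that is visible of it).
- spot_point(picture, target): "point" ([x, y, z] in m, in world coordinates, good to about 4 mm: a listed point, or the origin of a listed thing).
The state is a dict: "time_s": time; "joint_positions": joint angles; "joint_vel": joint speeds; "joint_torque": joint torques, N m; "tool_pos": TCP position; "tool_rot": TCP orientation; "contact_force": force on the tool from outside, world axes, zero at the start; "moment": the same for the moment, N m; "opening": opening from 0.0 (shut) to 1.0 (fully open); "finger_force": force on a finger pad.
Only numpy, scipy, OpenCV 4.12 (cv2) and the standard library are available. Lean on these libraries where they do the work, as an engineer would, in place of code of your own. Each camera call takes 0.05 s, during which the arm holds its last target. There are 200 camera calls.

## Working session

There is one attempt and no reset: what is moved stays moved. The work goes in short steps, Python scripts to look and compute and a shell command to move; the robot and the scene stay as the last step left them, time stands still between calls to the robot, and variables do not carry over. Pictures are saved under pics/ and viewed, at most 10 in all, crops included, and the job is handed in when it is done.

```bash
mkdir -p pics; ls; python3 - <<'E'
from plant import *
import cv2,numpy as np
s=sense();print(s)
for n in("scene","top"):
    p=capture(n);cv2.imwrite(f"pics/{n}0.png",p["pixels"][:,:,::-1])
    print(n,p["fx"],p["k1"],np.round(p["R"],3).tolist(),np.round(p["t"],3).tolist())
    for t in["gauge","barrel","foot_face","plate","bare","carrier","cap_top","other_carrier","vblock","bush","parallel","spanner","driver","oil","tin"]:
        print(t,[(np.round(d["point"],3).tolist(),round(d["score"],2)) for d in spot_point(p,t)[:4]])
E
```

```text
pics
{'time_s': 0.0, 'joint_positions': array([-1.25361132e+00,  1.24490730e-01,  1.65165791e+00,  1.29467255e-05,
        1.36749139e+00, -8.25860885e-02]), 'joint_vel': array([ 0.00049574, -0.00016878, -0.00108138, -0.00019298,  0.00169959,
       -0.00132967]), 'joint_torque': array([ 1.06836960e-03, -4.17594910e+01, -3.59929490e+01,  7.75370747e-02,
        4.91284474e-02, -1.77899033e-04]), 'tool_pos': array([ 0.2527518 , -0.5980884 ,  0.18270593]), 'tool_rot': array([-3.13955330e+00, -1.81524029e-04,  3.99768286e-01]), 'contact_force': array([ 0.18135203, -0.45768176,  0.08403202]), 'moment': array([-0.05252527,  0.04641383, -0.01523849]), 'finger_force': 0.0, 'opening': 1.001255590141466}
scene 455.56796286228206 -0.08016990935747091 [[-0.561, 0.827, -0.019], [0.601, 0.392, -0.697], [-0.569, -0.402, -0.717]] [0.292, -0.286, 1.645]
gauge [([0.518, 0.365, 0.02], 0.95), ([0.65, 0.482, 0.021], 0.76), ([0.325, 0.177, 0.02], 0.76), ([0.414, 0.45, 0.023], 0.71)]
barrel [([0.517, 0.266, 0.02], 0.8), ([0.318, 0.436, 0.026], 0.79), ([0.548, 0.476, 0.018], 0.7), ([0.261, 0.246, 0.025], 0
[... 1095 characters left out ...]
, 0.019], 0.53), ([0.33, 0.175, 0.02], 0.43)]
plate [([0.548, -0.089, 0.0], 0.87), ([0.527, 0.373, 0.018], 0.49), ([0.583, -0.102, 0.022], 0.45)]
bare [([0.53, 0.034, 0.024], 0.7), ([0.646, -0.349, -0.001], 0.31)]
carrier []
cap_top [([0.572, -0.244, 0.062], 0.43)]
other_carrier [([0.586, -0.102, 0.02], 0.85), ([0.519, 0.265, 0.024], 0.44), ([0.768, 0.173, 0.0], 0.2)]
vblock [([0.443, -0.215, 0.017], 0.82)]
bush [([0.435, -0.135, 0.021], 0.48)]
parallel [([0.65, 0.018, 0.016], 0.77)]
spanner [([0.461, -0.402, 0.0], 0.92)]
driver [([0.699, 0.34, -0.001], 0.69), ([0.572, -0.24, 0.06], 0.67), ([0.549, -0.09, 0.002], 0.55)]
oil [([0.647, -0.351, 0.003], 0.74)]
tin [([0.765, 0.175, 0.001], 0.82)]
```

View pics/scene0.png

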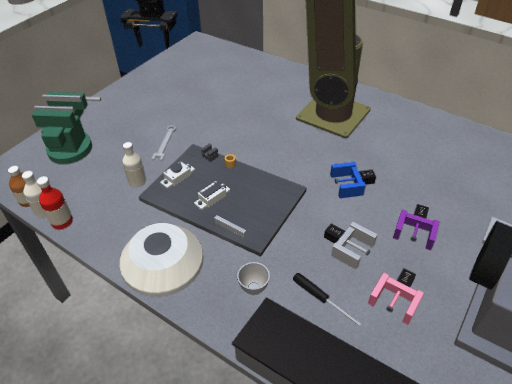

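View pics/top0.png

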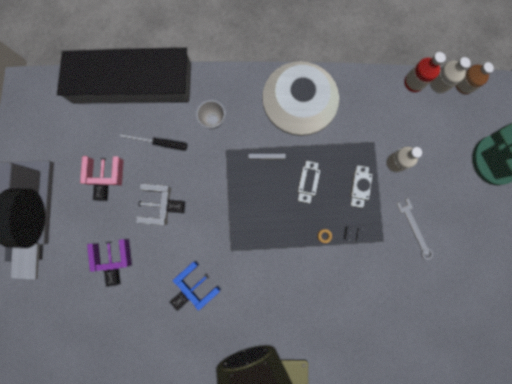

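The scene shows four gauge shapes: blue at (350,180), purple at (417,225), pink at (397,293) and grey steel at (352,243). In the top view the grey one is at (155,205) with its black barrel at (176,206). Only the grey one matches the description ("steel", own z towards -y). The round-cap carrier is at scene (178,174) and top (362,186), and the oblong-cap one is at (212,194).

I'll confirm this in one crop and measure the yaws.

```bash
cat > h.py <<'E'
from plant import *
import cv2,numpy as np
from scipy.spatial.transform import Rotation as Ro
def world(p,uv,z):
    x=np.array([(uv[0]-p["cx"])/p["fx"],(uv[1]-p["cy"])/p["fy"]]);y=x.copy()
    for _ in range(20): y=x/(1+p["k1"]*(y@y))
    R=np.array(p["R"]);t=np.array(p["t"]);c=-R.T@t;d=R.T@np.array([y[0],y[1],1])
    return c+d*(z-c[2])/d[2]
def go(pos,R):
    """row numbers to bring the TCP to pos with rotation R (3x3), from the measured pose"""
    s=sense();R0=Ro.from_euler("xyz",s["tool_rot"])
    d=R0.inv().apply(np.array(pos)-s["tool_pos"])/.5
    r=(R0.inv()*Ro.from_matrix(R)).as_rotvec()/(2*np.pi)
    print("go",np.round(d,4),np.round(r,4),"rows>=",round(max(np.linalg.norm(d)*8,np.linalg.norm(r)*360/10.7),1))
def frame(z,y):
    z=np.array(z,float);z/=np.linalg.norm(z);y=np.array(y,float);y-=z*(y@z);y/=np.linalg.norm(y)
    return np.array([np.cross(y,z),y,z]).T
E
python3 - <<'E'
from h import *
a=capture("scene");b=capture("top")
A=cv2.resize(a["pixels"][205:285,305:405],(500,400),interpolation=2)
B=cv2.resize(b["pixels"][155:215,340:385],(300,400),interpolation=2)
cv2.imwrite("pics/crop.png",np.hstack([A,B])[:,:,::-1])
# barrel & gauge (black/grey) orientation from top picture
px=b["pixels"].astype(int)
g=px.mean(2)
roi=np.zeros(g.shape,bool);roi[195:220,166:192]=1
m=roi&(g<45);v,u=np.nonzero(m);print("barrel px",m.sum(),u.mean(),v.mean(),world(b,(u.mean(),v.mean()),.037))
roi[:]=0;roi[175:235,130:172]=1
m=roi&(g>120);v,u=np.nonzero(m);r=cv2.minAreaRect(np.c_[u,v].astype(np.float32));print(r)
for q in cv2.boxPoints(r):print(world(b,q,.044).round(4))
roi[:]=0;roi[158:212,346:378]=1
m=roi&(g>120);v,u=np.nonzero(m);r=cv2.minAreaRect(np.c_[u,v].astype(np.float32));print("carrier",r)
for q in cv2.boxPoints(r):print(world(b,q,.04).round(4))
E
```

```text
barrel px 64 177.0625 206.375 [0.51327962 0.25670494 0.037     ]
((152.26914978027344, 205.57908630371094), (39.01264953613281, 55.805789947509766), 1.6365771293640137)
[0.4396 0.376  0.044 ]
[0.5911 0.3789 0.044 ]
[0.589  0.2702 0.044 ]
[0.4388 0.2691 0.044 ]
carrier ((361.6700134277344, 186.3100128173828), (17.819091796875, 41.43646240234375), 8.130102157592773)
[ 0.5204 -0.2088  0.04  ]
[ 0.6323 -0.2271  0.04  ]
[ 0.626  -0.2757  0.04  ]
[ 0.514  -0.2567  0.04  ]
```

View pics/crop.png

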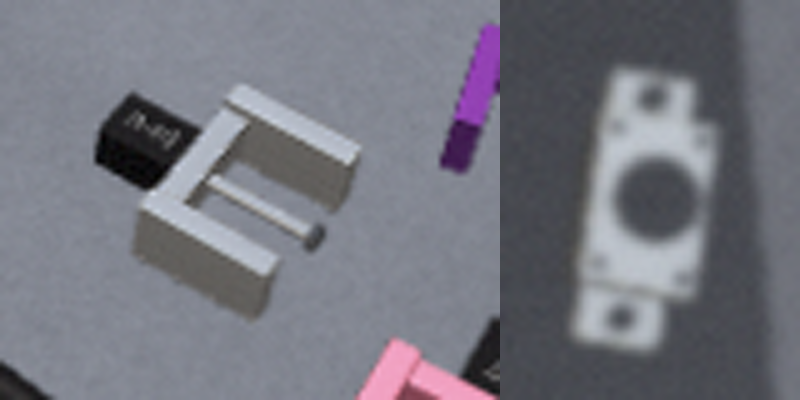

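The crop confirms it: the steel gauge has a black barrel pointing to -y, and the carrier has the round dark cap with its yaw at about -9.5°. Next I'll work out the approach.

```bash
python3 - <<'E'
from h import *
go((.46,.02,.3),frame((0,0,-1),(1,0,0)))
go((.5,.12,.22),frame((0,1,-1),(1,0,0)))
E
```

```text
go [ 0.8631 -0.9787 -0.2321] [-0.     -0.     -0.1864] rows>= 10.6
go [ 1.0146 -1.1318 -0.0721] [ 0.073   0.1101 -0.1762] rows>= 12.2
```

```bash
python3 -m crank '[{"dz":-0.1},{"dz":-0.232},{"dx":0.86,"dy":-0.97,"dz":-0.232,"rz":-0.186},{"dx":0.86,"dy":-0.97,"dz":-0.232,"rz":-0.186},{"dx":0.86,"dy":-0.97,"dz":-0.232,"rz":-0.186},{"dx":0.86,"dy":-0.97,"dz":-0.232,"rz":-0.186},{"dx":0.86,"dy":-0.97,"dz":-0.232,"rz":-0.186},{"dx":0.86,"dy":-0.97,"dz":-0.232,"rz":-0.186},{"dx":0.86,"dy":-0.97,"dz":-0.232,"rz":-0.186},{"dx":0.86,"dy":-0.97,"dz":-0.232,"rz":-0.186},{"dx":0.86,"dy":-0.97,"dz":-0.232,"rz":-0.186},{"dx":0.86,"dy":-0.97,"dz":-0.232,"rz":-0.186}]'; python3 - <<'E'
from h import *
s=sense();print(s["joint_positions"].round(3))
R=frame((0,1,-1),(1,0,0))
go(np.array([.518,.2745,.0136])-.13*R[:,2],R)
E
```

```text
[-1.254  0.124  1.65   0.     1.368 -0.083]
go [ 1.0965 -1.2331  0.1569] [ 0.073   0.1101 -0.1762] rows>= 13.3validation failed for argument at $[0]...
```

```bash
python3 -m crank '[{"dx":0,"dy":0,"dz":-0.1,"rx":0,"ry":0,"rz":0,"grip":-1},{"dx":0,"dy":0,"dz":-0.232,"rx":0,"ry":0,"rz":0,"grip":-1},{"dx":0.86,"dy":-0.97,"dz":-0.232,"rx":0,"ry":0,"rz":-0.186,"grip":-1},{"dx":0.86,"dy":-0.97,"dz":-0.232,"rx":0,"ry":0,"rz":-0.186,"grip":-1},{"dx":0.86,"dy":-0.97,"dz":-0.232,"rx":0,"ry":0,"rz":-0.186,"grip":-1},{"dx":0.86,"dy":-0.97,"dz":-0.232,"rx":0,"ry":0,"rz":-0.186,"grip":-1},{"dx":0.86,"dy":-0.97,"dz":-0.232,"rx":0,"ry":0,"rz":-0.186,"grip":-1},{"dx":0.86,"dy":-0.97,"dz":-0.232,"rx":0,"ry":0,"rz":-0.186,"grip":-1},{"dx":0.86,"dy":-0.97,"dz":-0.232,"rx":0,"ry":0,"rz":-0.186,"grip":-1},{"dx":0.86,"dy":-0.97,"dz":-0.232,"rx":0,"ry":0,"rz":-0.186,"grip":-1},{"dx":0.86,"dy":-0.97,"dz":-0.232,"rx":0,"ry":0,"rz":-0.186,"grip":-1},{"dx":0.86,"dy":-0.97,"dz":-0.232,"rx":0,"ry":0,"rz":-0.186,"grip":-1}]'; python3 - <<'E'
from h import *
s=sense();print(s["joint_positions"].round(3),s["tool_pos"],s["tool_rot"])
R=frame((0,1,-1),(1,0,0))
go(np.array([.518,.2745,.0136])-.13*R[:,2],R)
E
```

```text
time_s: 3.2
tool_pos: [0.4532, -0.0045, 0.3003]
tool_rot: [3.14, 0.0, 1.568]
contact_force: [0.8, -0.2, -0.5]
opening: 0.999
finger_force: 0.0
[-0.128 -0.373  1.909 -0.     1.603 -0.126] [ 0.45315871 -0.00454761  0.30028182] [3.14010485e+00 3.53752816e-04 1.56847526e+00]
go [0.3747 0.1282 0.3896] [ 0.0004  0.1251 -0.0003] rows>= 4.4
```

```bash
python3 -m crank '[{"dx":0.375,"dy":0.128,"dz":0.15,"rx":0,"ry":0.125,"rz":0,"grip":-1},{"dx":0.375,"dy":0.128,"dz":0.15,"rx":0,"ry":0.125,"rz":0,"grip":-1},{"dx":0.375,"dy":0.128,"dz":0.15,"rx":0,"ry":0.125,"rz":0,"grip":-1},{"dx":0.375,"dy":0.128,"dz":0.15,"rx":0,"ry":0.125,"rz":0,"grip":-1},{"dx":0.375,"dy":0.128,"dz":0.15,"rx":0,"ry":0.125,"rz":0,"grip":-1},{"dx":0.375,"dy":0.128,"dz":0.15,"rx":0,"ry":0.125,"rz":0,"grip":-1},{"dx":0.375,"dy":0.128,"dz":0.39,"rx":0,"ry":0.125,"rz":0,"grip":-1},{"dx":0.375,"dy":0.128,"dz":0.39,"rx":0,"ry":0.125,"rz":0,"grip":-1},{"dx":0.375,"dy":0.128,"dz":0.39,"rx":0,"ry":0.125,"rz":0,"grip":-1},{"dx":0.375,"dy":0.128,"dz":0.39,"rx":0,"ry":0.125,"rz":0,"grip":-1}]'; python3 - <<'E'
from h import *
s=sense();print(s["joint_positions"].round(3),s["tool_pos"],s["tool_rot"])
R=frame((0,1,-1),(1,0,0))
go(np.array([.518,.2745,.0136]),R)
p=capture("scene");cv2.imwrite("pics/pre.png",cv2.resize(p["pixels"][110:290,270:450],(600,600),interpolation=2)[:,:,::-1])
E
```

```text
time_s: 4.45
tool_pos: [0.5194, 0.1807, 0.1084]
tool_rot: [3.135, -0.785, 1.574]
contact_force: [0.6, -0.5, -0.2]
opening: 0.999
finger_force: 0.0
[-0.195  0.01   2.076  0.795  1.335 -0.503] [0.51940623 0.18068279 0.10836414] [ 3.1345286  -0.78484928  1.57366612]
go [-0.0012 -0.0042  0.2667] [0.0008 0.0001 0.0003] rows>= 2.1
```

View pics/pre.png

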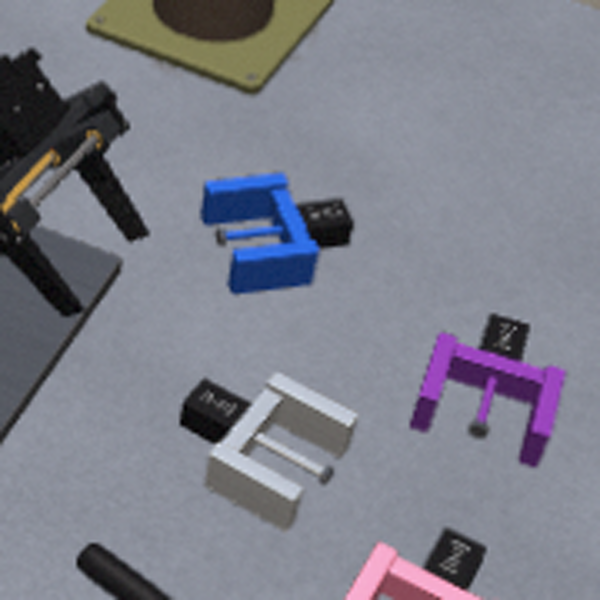

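The open gripper (crop 20-150, 90-310) is tilted 45° and lined up with the grey gauge's barrel at (215,410). I'll approach and close.

```bash
python3 -m crank '[{"dx":0,"dy":-0.003,"dz":0.1,"rx":0,"ry":0,"rz":0,"grip":-1},{"dx":0,"dy":-0.003,"dz":0.18,"rx":0,"ry":0,"rz":0,"grip":-1},{"dx":0,"dy":-0.003,"dz":0.23,"rx":0,"ry":0,"rz":0,"grip":-1},{"dx":0,"dy":-0.003,"dz":0.265,"rx":0,"ry":0,"rz":0,"grip":-1},{"dx":0,"dy":-0.003,"dz":0.265,"rx":0,"ry":0,"rz":0,"grip":-1},{"dx":0,"dy":-0.003,"dz":0.265,"rx":0,"ry":0,"rz":0,"grip":1},{"dx":0,"dy":-0.003,"dz":0.265,"rx":0,"ry":0,"rz":0,"grip":1},{"dx":0,"dy":-0.003,"dz":0.265,"rx":0,"ry":0,"rz":0,"grip":1},{"dx":0,"dy":-0.003,"dz":0.265,"rx":0,"ry":0,"rz":0,"grip":1},{"dx":0,"dy":-0.003,"dz":0.265,"rx":0,"ry":0,"rz":0,"grip":1},{"dx":0,"dy":-0.003,"dz":0.265,"rx":0,"ry":0,"rz":0,"grip":1}]'; python3 - <<'E'
from h import *
a=.785;c=np.cos(a);R0=Ro.from_euler("xyz",sense()["tool_rot"])
# lift, then final standing orientation: Rx(-90) then Rz(+90)
go(sense()["tool_pos"]+[0,-.02,.2],R0.as_matrix())
go((.50,.1,.25),(Ro.from_euler("x",-90,degrees=True)*R0).as_matrix())
go((.50,.05,.25),(Ro.from_euler("z",90,degrees=True)*Ro.from_euler("x",-90,degrees=True)*R0).as_matrix())
E
```

```text
time_s: 5.88
tool_pos: [0.516, 0.2744, 0.0111]
tool_rot: [-3.141, -0.785, 1.568]
contact_force: [0.5, -0.7, -0.2]
opening: 0.427
finger_force: 0.2
go [ 0.2546  0.     -0.3111] [ 0. -0.  0.] rows>= 3.2
go [ 0.0911 -0.0312 -0.5846] [-0.0004 -0.25   -0.0004] rows>= 8.4
go [ 0.0204 -0.031  -0.6553] [-0.0003 -0.192  -0.2725] rows>= 11.2
```

```bash
python3 -m crank '[{"dx":0,"dy":0,"dz":0,"rx":0,"ry":0,"rz":0,"grip":1},{"dx":0,"dy":0,"dz":0,"rx":0,"ry":0,"rz":0,"grip":1},{"dx":0,"dy":0,"dz":0,"rx":0,"ry":0,"rz":0,"grip":1},{"dx":0,"dy":0,"dz":0,"rx":0,"ry":0,"rz":0,"grip":1},{"dx":0.01,"dy":0,"dz":-0.01,"rx":0,"ry":0,"rz":0,"grip":1},{"dx":0.03,"dy":0,"dz":-0.03,"rx":0,"ry":0,"rz":0,"grip":1},{"dx":0.08,"dy":0,"dz":-0.08,"rx":0,"ry":0,"rz":0,"grip":1},{"dx":0.16,"dy":0,"dz":-0.17,"rx":0,"ry":0,"rz":0,"grip":1},{"dx":0.255,"dy":0,"dz":-0.27,"rx":0,"ry":0,"rz":0,"grip":1},{"dx":0.255,"dy":0,"dz":-0.31,"rx":0,"ry":0,"rz":0,"grip":1},{"dx":0.255,"dy":0,"dz":-0.31,"rx":0,"ry":0,"rz":0,"grip":1}]'; python3 - <<'E'
from h import *
R0=Ro.from_euler("xyz",sense()["tool_rot"])
go((.50,.05,.25),(Ro.from_euler("z",90,degrees=True)*Ro.from_euler("x",-90,degrees=True)*R0).as_matrix())
go((.50,.05,.25),(Ro.from_euler("z",45,degrees=True)*Ro.from_euler("x",-45,degrees=True)*R0).as_matrix())
p=capture("scene")
for n in("gauge","barrel"):print([(np.round(d["point"],3),round(d["score"],2)) for d in spot_point(p,n)])
E
```

```text
time_s: 7.25
tool_pos: [0.5175, 0.2542, 0.2138]
tool_rot: [3.133, -0.784, 1.573]
contact_force: [-1.1, -0.5, -4.4]
opening: 0.349
finger_force: 30.0
go [-0.238  -0.033  -0.3399] [-1.000e-04 -1.906e-01 -2.735e-01] rows>= 11.2
go [-0.238  -0.033  -0.3399] [ 0.0491 -0.1175 -0.1193] rows>= 5.9
[(array([0.519, 0.264, 0.118]), 0.94), (array([0.414, 0.452, 0.028]), 0.78), (array([0.65 , 0.481, 0.022]), 0.76), (array([0.329, 0.172, 0.023]), 0.61)]
[(array([0.519, 0.222, 0.209]), 0.98), (array([0.317, 0.435, 0.022]), 0.94), (array([0.263, 0.246, 0.024]), 0.91), (array([0.549, 0.479, 0.02 ]), 0.63), (array([ 0.649, -0.352,  0.002]), 0.36)]
```

The gauge has pivoted in the grip to near upright, tilted about 25°. That helps: only a small further turn is needed. I'll move above the bare spot and turn -25° about world x.

```bash
python3 - <<'E'
from h import *
R0=Ro.from_euler("xyz",sense()["tool_rot"])
go((.525,.06,.25),(Ro.from_euler("x",-23,degrees=True)*R0).as_matrix())
E
```

```text
go [-0.2178  0.0211 -0.3341] [-0.0003 -0.0639  0.0001] rows>= 3.2
```

```bash
python3 -m crank '[{"dx":-0.04,"dy":0,"dz":-0.08,"rx":0,"ry":-0.015,"rz":0,"grip":1},{"dx":-0.1,"dy":0.01,"dz":-0.17,"rx":0,"ry":-0.03,"rz":0,"grip":1},{"dx":-0.15,"dy":0.02,"dz":-0.25,"rx":0,"ry":-0.045,"rz":0,"grip":1},{"dx":-0.19,"dy":0.02,"dz":-0.3,"rx":0,"ry":-0.055,"rz":0,"grip":1},{"dx":-0.218,"dy":0.021,"dz":-0.334,"rx":0,"ry":-0.064,"rz":0,"grip":1},{"dx":-0.218,"dy":0.021,"dz":-0.334,"rx":0,"ry":-0.064,"rz":0,"grip":1},{"dx":-0.218,"dy":0.021,"dz":-0.334,"rx":0,"ry":-0.064,"rz":0,"grip":1}]'; python3 - <<'E'
from h import *
print(sense()["tool_pos"],sense()["tool_rot"])
for c in("scene","top"):
  p=capture(c)
  for n in("gauge","barrel","foot_face"):print(c,n,[(np.round(d["point"],3),round(d["score"],2)) for d in spot_point(p,n) if abs(d["point"][1])<.15])
  if c=="scene":cv2.imwrite("pics/hold.png",cv2.resize(p["pixels"][90:250,180:380],(750,600),interpolation=2)[:,:,::-1])
E
```

```text
time_s: 8.28
tool_pos: [0.5252, 0.061, 0.2502]
tool_rot: [-3.138, -0.386, 1.568]
contact_force: [-0.1, 0.3, -4.2]
opening: 0.345
finger_force: 30.0
[0.52523376 0.06099099 0.25020088] [-3.13820115 -0.38579981  1.5678276 ]
scene gauge [(array([0.526, 0.046, 0.161]), 0.82)]
scene barrel [(array([0.526, 0.03 , 0.258]), 0.75)]
scene foot_face [(array([0.527, 0.048, 0.152]), 0.5)]
top gauge [(array([0.529, 0.03 , 0.02 ]), 0.71), (array([0.525, 0.041, 0.159]), 0.54)]
top barrel [(array([0.53 , 0.031, 0.26 ]), 0.72)]
top foot_face []
```

View pics/hold.png

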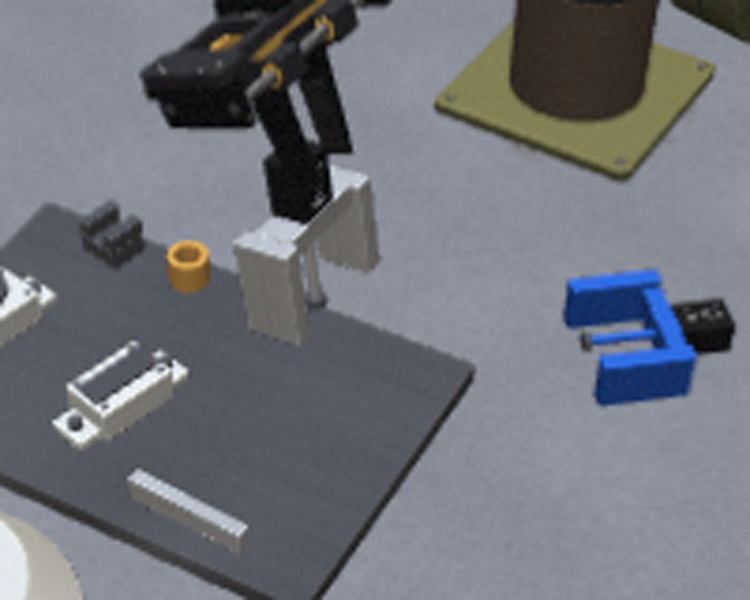

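The gauge hangs nearly upright above the bare plate area, with its legs at (270,290) and (350,230) in the crop and about 8° of tilt left. I'll turn out the tilt and lower it.

```bash
python3 - <<'E'
from h import *
s=sense();R0=Ro.from_euler("xyz",s["tool_rot"]);D=Ro.from_euler("x",-7.5,degrees=True)
b=np.array([.526,.031,.259])
q=b+D.apply(s["tool_pos"]-b)
for dz in(0,-.126,-.14):go(q+[0,0,dz],(D*R0).as_matrix())
E
```

```text
go [-0.005  0.     0.006] [-0.     -0.0208 -0.    ] rows>= 0.7
go [-0.0993  0.      0.2397] [-0.     -0.0208 -0.    ] rows>= 2.1
go [-0.1098  0.      0.2657] [-0.     -0.0208 -0.    ] rows>= 2.3
```

```bash
python3 -m crank '[{"dx":-0.005,"dy":0,"dz":0.006,"rx":0,"ry":-0.012,"rz":0,"grip":1},{"dx":-0.005,"dy":0,"dz":0.006,"rx":0,"ry":-0.021,"rz":0,"grip":1},{"dx":-0.025,"dy":0,"dz":0.055,"rx":0,"ry":-0.021,"rz":0,"grip":1},{"dx":-0.05,"dy":0,"dz":0.117,"rx":0,"ry":-0.021,"rz":0,"grip":1},{"dx":-0.073,"dy":0,"dz":0.175,"rx":0,"ry":-0.021,"rz":0,"grip":1},{"dx":-0.09,"dy":0,"dz":0.217,"rx":0,"ry":-0.021,"rz":0,"grip":1},{"dx":-0.099,"dy":0,"dz":0.24,"rx":0,"ry":-0.021,"rz":0,"grip":1},{"dx":-0.099,"dy":0,"dz":0.24,"rx":0,"ry":-0.021,"rz":0,"grip":1},{"dx":-0.099,"dy":0,"dz":0.24,"rx":0,"ry":-0.021,"rz":0,"grip":1}]'; python3 - <<'E'
from h import *
for c in("scene","top"):
  p=capture(c)
  for n in("gauge","barrel"):print(c,n,[(np.round(d["point"],3),round(d["score"],2)) for d in spot_point(p,n) if abs(d["point"][1])<.15])
s=sense();go(s["tool_pos"]+[0,0,-.01],Ro.from_euler("xyz",s["tool_rot"]).as_matrix())
E
```

```text
time_s: 9.8
tool_pos: [0.527, 0.0588, 0.1235]
tool_rot: [3.139, -0.251, 1.569]
contact_force: [0.7, -0.5, -3.5]
opening: 0.348
finger_force: 30.0
scene gauge [(array([0.529, 0.034, 0.035]), 0.98), (array([0.534, 0.028, 0.02 ]), 0.43)]
scene barrel [(array([0.529, 0.032, 0.136]), 0.63)]
top gauge []
top barrel []
go [-0.005  -0.      0.0194] [0. 0. 0.] rows>= 0.2
```

```bash
python3 -m crank '[{"dx":-0.0025,"dy":0,"dz":0.0097,"rx":0,"ry":0,"rz":0,"grip":1},{"dx":-0.0045,"dy":0,"dz":0.0175,"rx":0,"ry":0,"rz":0,"grip":1},{"dx":-0.0055,"dy":0,"dz":0.021,"rx":0,"ry":0,"rz":0,"grip":1},{"dx":-0.006,"dy":0,"dz":0.023,"rx":0,"ry":0,"rz":0,"grip":1},{"dx":-0.006,"dy":0,"dz":0.023,"rx":0,"ry":0,"rz":0,"grip":1}]'
python3 -m crank '[{"dx":-0.0005,"dy":0,"dz":0.002,"rx":0,"ry":0,"rz":0,"grip":1},{"dx":-0.001,"dy":0,"dz":0.004,"rx":0,"ry":0,"rz":0,"grip":1}]'
```

```text
time_s: 10.72
tool_pos: [0.5259, 0.0588, 0.1102]
tool_rot: [-3.141, -0.251, 1.568]
contact_force: [-0.1, 0.1, -3.4]
opening: 0.346
finger_force: 30.0
time_s: 10.98
tool_pos: [0.5261, 0.0588, 0.1082]
tool_rot: [3.141, -0.251, 1.569]
contact_force: [-0.0, -0.1, -3.7]
opening: 0.348
finger_force: 30.0
```

```bash
python3 -m crank '[{"dx":-0.0005,"dy":0,"dz":0.002,"rx":0,"ry":0,"rz":0,"grip":1},{"dx":-0.001,"dy":0,"dz":0.004,"rx":0,"ry":0,"rz":0,"grip":1}]'
python3 -m crank '[{"dx":-0.0005,"dy":0,"dz":0.002,"rx":0,"ry":0,"rz":0,"grip":1},{"dx":-0.001,"dy":0,"dz":0.004,"rx":0,"ry":0,"rz":0,"grip":1}]'; python3 - <<'E'
from h import *
p=capture("scene")
for n in("gauge","barrel"):print(n,[(np.round(d["point"],3),round(d["score"],2)) for d in spot_point(p,n) if abs(d["point"][1])<.15])
E
```

```text
time_s: 11.22
tool_pos: [0.5266, 0.059, 0.1067]
tool_rot: [3.14, -0.252, 1.569]
contact_force: [1.1, 0.7, 0.8]
opening: 0.347
finger_force: 30.0
time_s: 11.48
tool_pos: [0.5275, 0.0594, 0.1061]
tool_rot: [3.138, -0.253, 1.569]
contact_force: [0.9, 2.8, 7.0]
opening: 0.344
finger_force: 30.0
gauge [(array([0.53 , 0.032, 0.02 ]), 0.77)]
barrel [(array([0.526, 0.034, 0.121]), 0.75)]
```

Contact is confirmed, with the legs at z 0.020 and force at +7 N. I'll release and back out.

```bash
python3 -m crank '[{"dx":0.0005,"dy":0,"dz":-0.002,"rx":0,"ry":0,"rz":0,"grip":1},{"dx":0.0005,"dy":0,"dz":-0.002,"rx":0,"ry":0,"rz":0,"grip":-1},{"dx":0.0005,"dy":0,"dz":-0.002,"rx":0,"ry":0,"rz":0,"grip":-1},{"dx":0.0005,"dy":0,"dz":-0.002,"rx":0,"ry":0,"rz":0,"grip":-1},{"dx":0.0005,"dy":0,"dz":-0.002,"rx":0,"ry":0,"rz":0,"grip":-1},{"dx":0.0005,"dy":0,"dz":-0.002,"rx":0,"ry":0,"rz":0,"grip":-1},{"dx":0,"dy":0,"dz":-0.05,"rx":0,"ry":0,"rz":0,"grip":-1},{"dx":0,"dy":0,"dz":-0.15,"rx":0,"ry":0,"rz":0,"grip":-1},{"dx":0,"dy":0,"dz":-0.25,"rx":0,"ry":0,"rz":0,"grip":-1},{"dx":0,"dy":0,"dz":-0.32,"rx":0,"ry":0,"rz":0,"grip":-1},{"dx":0,"dy":0,"dz":-0.32,"rx":0,"ry":0,"rz":0,"grip":-1}]'; python3 - <<'E'
from h import *
for c in("scene","top"):
  p=capture(c)
  for n in("gauge","barrel","cap_top","carrier"):print(c,n,[(np.round(d["point"],3),round(d["score"],2)) for d in spot_point(p,n) if abs(d["point"][1])<.3][:4])
  cv2.imwrite(f"pics/st_{c}.png",p["pixels"][:,:,::-1])
A=cv2.imread("pics/st_scene.png")[110:260,130:330];B=cv2.imread("pics/st_top.png")[130:260,220:390]
cv2.imwrite("pics/stand.png",np.hstack([cv2.resize(A,(400,300)),cv2.resize(B,(392,300))]))
go((.573,-.242,.16),frame((0,0,-1),(np.cos(.61),np.sin(.61),0)))
E
```

```text
time_s: 13.0
tool_pos: [0.5278, 0.0182, 0.2628]
tool_rot: [3.135, -0.25, 1.569]
contact_force: [0.4, 0.4, -0.7]
opening: 1.0
finger_force: 0.0
scene gauge [(array([0.529, 0.035, 0.019]), 0.72), (array([0.327, 0.176, 0.021]), 0.58)]
scene barrel [(array([0.265, 0.246, 0.026]), 0.66), (array([0.531, 0.035, 0.119]), 0.57)]
scene cap_top [(array([ 0.576, -0.242,  0.064]), 0.47)]
scene carrier [(array([ 0.574, -0.24 ,  0.018]), 0.67), (array([0.53 , 0.033, 0.121]), 0.56)]
top gauge [(array([0.329, 0.17 , 0.021]), 0.61)]
top barrel [(array([0.263, 0.245, 0.023]), 0.91), (array([ 0.434, -0.136,  0.019]), 0.61), (array([0.531, 0.032, 0.12 ]), 0.58)]
top cap_top [(array([0.53 , 0.029, 0.12 ]), 0.31), (array([0.769, 0.171, 0.   ]), 0.2)]
top carrier [(array([ 0.436, -0.137,  0.021]), 0.43)]
go [-0.5547  0.0961  0.0602] [ 0.0121 -0.0388 -0.0969] rows>= 4.5
```

View pics/stand.png

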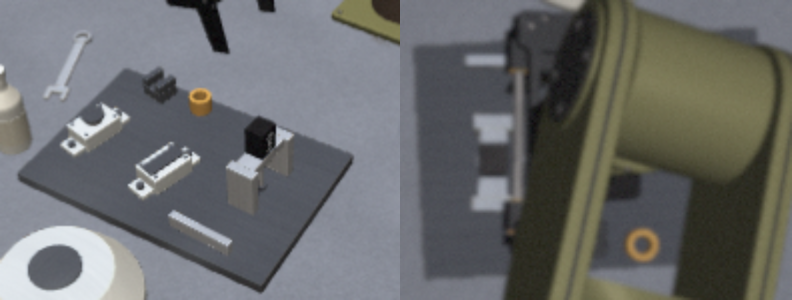

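The gauge is standing at about scene crop (260,165) on bare plate and is released. Next is the press on the round cap at (0.574,-0.242) with shut fingers.

```bash
python3 -m crank '[{"dx":-0.15,"dy":0.03,"dz":0,"rx":0.012,"ry":-0.039,"rz":-0.097,"grip":1},{"dx":-0.3,"dy":0.05,"dz":0,"rx":0.012,"ry":-0.039,"rz":-0.097,"grip":1},{"dx":-0.45,"dy":0.096,"dz":0,"rx":0.012,"ry":-0.039,"rz":-0.097,"grip":1},{"dx":-0.554,"dy":0.096,"dz":0.03,"rx":0.012,"ry":-0.039,"rz":-0.097,"grip":1},{"dx":-0.554,"dy":0.096,"dz":0.06,"rx":0.012,"ry":-0.039,"rz":-0.097,"grip":1},{"dx":-0.554,"dy":0.096,"dz":0.06,"rx":0.012,"ry":-0.039,"rz":-0.097,"grip":1},{"dx":-0.554,"dy":0.096,"dz":0.06,"rx":0.012,"ry":-0.039,"rz":-0.097,"grip":1},{"dx":-0.554,"dy":0.096,"dz":0.06,"rx":0.012,"ry":-0.039,"rz":-0.097,"grip":1},{"dx":-0.554,"dy":0.096,"dz":0.06,"rx":0.012,"ry":-0.039,"rz":-0.097,"grip":1},{"dx":-0.554,"dy":0.096,"dz":0.06,"rx":0.012,"ry":-0.039,"rz":-0.097,"grip":1}]'; python3 - <<'E'
from h import *
print(sense()["opening"])
R=frame((0,0,-1),(np.cos(.61),np.sin(.61),0))
go((.574,-.242,.075),R)
go((.574,-.242,.055),R)
E
```

```text
time_s: 14.75
tool_pos: [0.5737, -0.2415, 0.1619]
tool_rot: [3.14, 0.003, 2.182]
contact_force: [0.1, -0.5, -0.0]
opening: 0.027
finger_force: 0.0
0.02693340529385341
go [-0.0006 -0.0003  0.1738] [0.0003 0.0005 0.0001] rows>= 1.4
go [-0.0004 -0.0003  0.2138] [0.0003 0.0005 0.0001] rows>= 1.7
```

```bash
python3 -m crank '[{"dx":0,"dy":0,"dz":0.08,"rx":0,"ry":0,"rz":0,"grip":1},{"dx":0,"dy":0,"dz":0.15,"rx":0,"ry":0,"rz":0,"grip":1},{"dx":0,"dy":0,"dz":0.185,"rx":0,"ry":0,"rz":0,"grip":1},{"dx":0,"dy":0,"dz":0.195,"rx":0,"ry":0,"rz":0,"grip":1},{"dx":0,"dy":0,"dz":0.202,"rx":0,"ry":0,"rz":0,"grip":1},{"dx":0,"dy":0,"dz":0.208,"rx":0,"ry":0,"rz":0,"grip":1},{"dx":0,"dy":0,"dz":0.212,"rx":0,"ry":0,"rz":0,"grip":1},{"dx":0,"dy":0,"dz":0.212,"rx":0,"ry":0,"rz":0,"grip":1}]'
python3 -m crank '[{"dx":0,"dy":0,"dz":0.002,"rx":0,"ry":0,"rz":0,"grip":1},{"dx":0,"dy":0,"dz":0.004,"rx":0,"ry":0,"rz":0,"grip":1},{"dx":0,"dy":0,"dz":0.004,"rx":0,"ry":0,"rz":0,"grip":1}]'
```

```text
time_s: 15.75
tool_pos: [0.5737, -0.2421, 0.0554]
tool_rot: [3.14, 0.002, 2.181]
contact_force: [-0.5, 0.1, -0.9]
opening: 0.004
finger_force: 0.0
time_s: 16.12
tool_pos: [0.5735, -0.242, 0.0529]
tool_rot: [3.141, 0.002, 2.181]
contact_force: [-0.4, -1.0, -0.6]
opening: 0.005
finger_force: 0.0
```

No force yet at 52.9 mm, which is unexpected. I'll look before going on.

```bash
python3 - <<'E'
from h import *
p=capture("scene");q=capture("top")
for n in("carrier","cap_top"):print(n,[(np.round(d["point"],3),round(d["score"],2)) for d in spot_point(p,n)][:3])
A=p["pixels"][130:210,140:230];B=q["pixels"][150:220,325:395]
cv2.imwrite("pics/press.png",np.hstack([cv2.resize(A,(450,400),interpolation=2),cv2.resize(B,(350,400),interpolation=2)])[:,:,::-1])
E
```

```text
carrier [(array([ 0.571, -0.24 ,  0.018]), 0.66), (array([ 0.581, -0.1  ,  0.019]), 0.49)]
cap_top [(array([ 0.578, -0.242,  0.062]), 0.52)]
```

View pics/press.png

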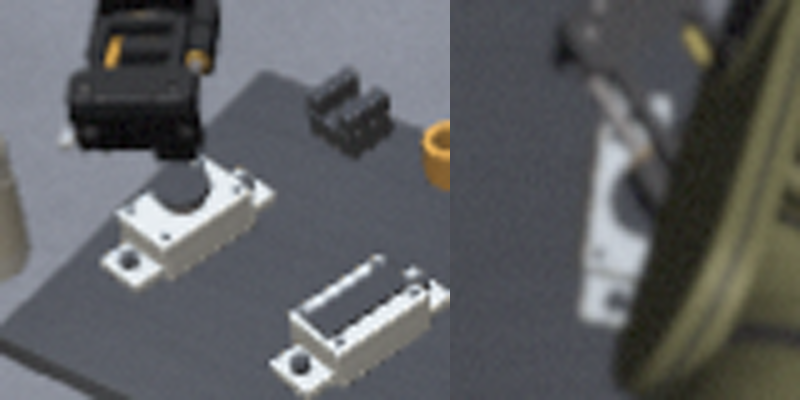

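```bash
python3 - <<'E'
from h import *
p=capture("scene")
def pix(X):
    c=np.array(p["R"])@X+p["t"];x=c[:2]/c[2];x=x*(1+p["k1"]*(x@x));return ((x*[p["fx"],p["fy"]]+[p["cx"],p["cy"]])-[140,130])*5
s=sense();print(s["tool_pos"],s["contact_force"],s["joint_torque"])
print("tcp",pix(s["tool_pos"]),"45",pix(np.array([.574,-.242,.065])),"35",pix(np.array([.574,-.242,.055])), "rim +x",pix(np.array([.592,-.242,.055])),pix(np.array([.556,-.242,.055])))
E
python3 -m crank '[{"dx":0,"dy":0,"dz":0.002,"rx":0,"ry":0,"rz":0,"grip":1},{"dx":0,"dy":0,"dz":0.002,"rx":0,"ry":0,"rz":0,"grip":1}]'
```

```text
[ 0.57356158 -0.24208428  0.05310598] [0.02514545 0.55752808 0.51256684] [ 3.83897332e-04 -4.09459555e+01 -3.28292799e+01  5.09909805e-03
  8.35731346e-02  1.20402026e-05]
tcp [181.37446081 193.22263869] 45 [178.29624935 179.20532664] 35 [180.57660924 191.3927478 ] rim +x [160.97708434 208.4794756 ] [199.90103851 174.55527616]
time_s: 16.62
tool_pos: [0.5735, -0.242, 0.0519]
tool_rot: [3.141, 0.002, 2.181]
contact_force: [0.0, -0.0, 0.3]
opening: 0.007
finger_force: 0.0
```

```bash
python3 -m crank '[{"dx":0,"dy":0,"dz":0.002,"rx":0,"ry":0,"rz":0,"grip":1},{"dx":0,"dy":0,"dz":0.002,"rx":0,"ry":0,"rz":0,"grip":1}]'
python3 -m crank '[{"dx":0,"dy":0,"dz":0.002,"rx":0,"ry":0,"rz":0,"grip":1},{"dx":0,"dy":0,"dz":0.002,"rx":0,"ry":0,"rz":0,"grip":1}]'
python3 -m crank '[{"dx":0,"dy":0,"dz":0.002,"rx":0,"ry":0,"rz":0,"grip":1},{"dx":0,"dy":0,"dz":0.002,"rx":0,"ry":0,"rz":0,"grip":1}]'
```

```text
time_s: 16.88
tool_pos: [0.5734, -0.242, 0.0509]
tool_rot: [3.141, 0.002, 2.181]
contact_force: [0.6, -0.7, -0.0]
opening: 0.005
finger_force: 0.0
time_s: 17.12
tool_pos: [0.5735, -0.242, 0.05]
tool_rot: [3.141, 0.002, 2.181]
contact_force: [-0.3, -0.5, -0.3]
opening: 0.003
finger_force: 0.0
time_s: 17.38
tool_pos: [0.5735, -0.242, 0.049]
tool_rot: [3.141, 0.002, 2.181]
contact_force: [0.5, -0.0, -0.2]
opening: 0.007
finger_force: 0.0
```

```bash
python3 - <<'E'
from h import *
p=capture("scene");P=p
def pix(X):
    c=np.array(p["R"])@X+p["t"];x=c[:2]/c[2];x=x*(1+p["k1"]*(x@x));return (((x*[p["fx"],p["fy"]]+[p["cx"],p["cy"]])-[140,130])*5).round()
s=sense();R=Ro.from_euler("xyz",s["tool_rot"]).as_matrix();print(R.round(2).tolist())
T=s["tool_pos"]
for L in(.09,.0375):
  for a,b in((1,1),(1,-1),(-1,1),(-1,-1)):
    other=.1275-L
    print("body",L,a,b,pix(T+R@np.array([a*L,b*other,-.078])))
print("tip",pix(T),"fingers root",pix(T+R@[0,0,-.078]))
g=p["pixels"].mean(2)[130:210,140:230].astype(int)
print(g[22:48:2,26:50:1])
E
```

```text
[[-0.57, 0.82, 0.0], [0.82, 0.57, -0.0], [-0.0, 0.0, -1.0]]
body 0.09 1 1 [314. 139.]
body 0.09 1 -1 [322.  56.]
body 0.09 -1 1 [  1. 147.]
body 0.09 -1 -1 [21. 63.]
body 0.0375 1 1 [214. 204.]
body 0.0375 1 -1 [242.   3.]
body 0.0375 -1 1 [ 80. 207.]
body 0.0375 -1 -1 [120.   6.]
tip [182. 198.] fingers root [164. 100.]
[[ 25  29  26  26  26  26  28  25  31  28  28  24  18  47 127 144 147 130
  105  90  87  89  87  90]
 [ 16  16  21  18  16  24  15  14  19  15  20  14  22  14 106 124 105  93
   90  91  88  89  87  88]
 [ 10  13  15  18  15  19  15  10  16  14  50  42  26  21  49  83  92  90
   92  92  93  90  92  94]
 [ 18  18   8  18   7  20  15  14  16  17  32  40  30  20  33  85  93  91
   92  90  89  90  92  94]
 [ 12  15  19  11  21  17  19  17  16  16  20  16  17  25  61  86  94  93
   93  92  93  90  90  90]
 [145 146 144 147 140  80  15  19  18  21  15  17  14 104 118 209 170 107
   91  91  91  93  92  92]
 [145 145 144 144 138 107  90  88  83  87  86  85  86  87  96 177 228 232
  227 167 150 210 171 121]
 [144 145 136 113  96  91  89  88  91  89  90  87  90  92  91  99 191 229
  235 234 235 227 140  95]
 [137 115  93 139 126  97  90  91  91  91  90  89  89  90  85  62 211 235
  236 236 210 156 224 191]
 [139 210 234 236 227 168  91  74  82  86  81  77  66  57  83 217 235 236
  236 236 215 159 119 110]
 [156 223 237 236 237 236 230 203 147 107  96  95 147 212 229 235 236 207
  166 124 109 114 112 112]
 [231 238 237 237 237 236 236 236 237 238 237 235 235 238 209 165 123 112
  113 112 114 112 110 110]
 [125 151 204 232 236 236 211 213 232 235 238 205 163 123 112 113 113 113
  114 111 111 109 103  99]]
```

The projection shows the real fingertips, dark at crop (183,155), sitting about 25 mm above where the reported TCP projects (182,198), in the right column. The earlier barrel grasp was also shallow by about the same amount along the tool axis. So the tips are effectively short of the reported TCP, and I'll keep descending gently until I feel contact.

```bash
python3 -m crank '[{"dx":0,"dy":0,"dz":0.008,"rx":0,"ry":0,"rz":0,"grip":1},{"dx":0,"dy":0,"dz":0.016,"rx":0,"ry":0,"rz":0,"grip":1},{"dx":0,"dy":0,"dz":0.022,"rx":0,"ry":0,"rz":0,"grip":1},{"dx":0,"dy":0,"dz":0.022,"rx":0,"ry":0,"rz":0,"grip":1}]'
python3 -m crank '[{"dx":0,"dy":0,"dz":0.003,"rx":0,"ry":0,"rz":0,"grip":1},{"dx":0,"dy":0,"dz":0.006,"rx":0,"ry":0,"rz":0,"grip":1}]'
python3 - <<'E'
from h import *
p=capture("scene")
g=p["pixels"].mean(2)[130:210,140:230].astype(int)
print(g[26:46:1,28:48:2])
E
```

```text
time_s: 17.92
tool_pos: [0.5732, -0.2419, 0.0375]
tool_rot: [3.141, 0.001, 2.181]
contact_force: [0.4, 0.2, 0.8]
opening: 0.002
finger_force: 0.0
time_s: 18.18
tool_pos: [0.5737, -0.2421, 0.0352]
tool_rot: [3.14, 0.002, 2.181]
contact_force: [1.2, -0.0, -0.1]
opening: 0.005
finger_force: 0.0
[[ 25  29  32  26  33  25  55  93  92  95]
 [ 24  26  28  28  25  23  44  90  90  89]
 [ 18  19  16  22  20  22  31  92  92  91]
 [ 14  17  15  18  18  21  19  94  94  93]
 [ 14  15  15  18  42  41  15  92  94  92]
 [ 14  14  20  19  39  47  14  85  94  93]
 [ 19  14  19  21  23  30  16 159  93  92]
 [ 19  11  24  20  18  20  12 219 128  92]
 [ 43  39  24  22  15  20  47 228 227 150]
 [125  92  34  22  22  22  74 225 236 224]
 [138  94  40  29  32  40  83 192 235 234]
 [115  92  83  79  79  80  88 174 235 204]
 [ 96 126  90  91  89  91  86 211 236 210]
 [207 174  88  91  89  92  61 229 236 234]
 [234 228  95  81  83  63  82 235 236 214]
 [237 236 175  67  67  66 175 235 237 140]
 [237 238 231 146  96 145 229 237 167 110]
 [236 238 237 225 223 227 237 182 115 112]
 [238 237 236 236 238 236 210 124 113 113]
 [237 236 236 238 236 235 138 115 115 111]]
```

```bash
python3 -m crank '[{"dx":0,"dy":0,"dz":0.004,"rx":0,"ry":0,"rz":0,"grip":1},{"dx":0,"dy":0,"dz":0.006,"rx":0,"ry":0,"rz":0,"grip":1}]'
python3 -m crank '[{"dx":0,"dy":0,"dz":0.003,"rx":0,"ry":0,"rz":0,"grip":1},{"dx":0,"dy":0,"dz":0.006,"rx":0,"ry":0,"rz":0,"grip":1}]'
python3 -m crank '[{"dx":0,"dy":0,"dz":0.002,"rx":0,"ry":0,"rz":0,"grip":1},{"dx":0,"dy":0,"dz":0.004,"rx":0,"ry":0,"rz":0,"grip":1}]'
```

```text
time_s: 18.48
tool_pos: [0.5737, -0.2421, 0.0328]
tool_rot: [3.141, 0.002, 2.181]
contact_force: [-2.3, 0.6, 6.2]
opening: 0.004
finger_force: 2.8
time_s: 18.73
tool_pos: [0.5738, -0.2422, 0.0302]
tool_rot: [3.141, 0.002, 2.181]
contact_force: [-2.2, 2.1, 6.8]
opening: 0.005
finger_force: 2.9
time_s: 18.98
tool_pos: [0.5737, -0.2422, 0.0281]
tool_rot: [3.141, 0.002, 2.181]
contact_force: [-2.9, 0.8, 5.6]
opening: 0.001
finger_force: 2.8
```

The cap is sliding at about 6 N. I'll continue until the force rises.

```bash
python3 -m crank '[{"dx":0,"dy":0,"dz":0.002,"rx":0,"ry":0,"rz":0,"grip":1},{"dx":0,"dy":0,"dz":0.004,"rx":0,"ry":0,"rz":0,"grip":1}]'
python3 -m crank '[{"dx":0,"dy":0,"dz":0.002,"rx":0,"ry":0,"rz":0,"grip":1},{"dx":0,"dy":0,"dz":0.003,"rx":0,"ry":0,"rz":0,"grip":1}]'
python3 -m crank '[{"dx":0,"dy":0,"dz":0.0015,"rx":0,"ry":0,"rz":0,"grip":1},{"dx":0,"dy":0,"dz":0.0025,"rx":0,"ry":0,"rz":0,"grip":1}]'
```

```text
time_s: 19.23
tool_pos: [0.5738, -0.2422, 0.0262]
tool_rot: [3.141, 0.002, 2.181]
contact_force: [-2.4, 1.2, 6.1]
opening: 0.001
finger_force: 2.8
time_s: 19.48
tool_pos: [0.5737, -0.2422, 0.0246]
tool_rot: [3.141, 0.002, 2.181]
contact_force: [-2.7, 1.3, 5.9]
opening: 0.001
finger_force: 2.8
time_s: 19.73
tool_pos: [0.5738, -0.2422, 0.0245]
tool_rot: [3.141, 0.002, 2.181]
contact_force: [-5.0, 3.6, 12.6]
opening: 0.008
finger_force: 6.2
```

```bash
python3 -m crank '[{"dx":0,"dy":0,"dz":0.0015,"rx":0,"ry":0,"rz":0,"grip":1},{"dx":0,"dy":0,"dz":0.002,"rx":0,"ry":0,"rz":0,"grip":1}]'
python3 -m crank '[{"dx":0,"dy":0,"dz":-0.01,"rx":0,"ry":0,"rz":0,"grip":1},{"dx":0,"dy":0,"dz":-0.1,"rx":0,"ry":0,"rz":0,"grip":1},{"dx":0,"dy":0,"dz":-0.22,"rx":0,"ry":0,"rz":0,"grip":0.2},{"dx":0,"dy":0,"dz":-0.34,"rx":0,"ry":0,"rz":0,"grip":-0.4},{"dx":0,"dy":0,"dz":-0.4,"rx":0,"ry":0,"rz":0,"grip":-0.4},{"dx":0,"dy":0,"dz":-0.4,"rx":0,"ry":0,"rz":0,"grip":-0.4}]'
python3 - <<'E'
from h import *
P={}
for c in("scene","top"):
  p=P[c]=capture(c)
  for n in("gauge","barrel","cap_top"):print(c,n,[(np.round(d["point"],3),round(d["score"],2)) for d in spot_point(p,n) if abs(d["point"][1])<.3 and d["point"][0]>.4][:4])
p=P["scene"]
def pix(X):
    c=np.array(p["R"])@X+p["t"];x=c[:2]/c[2];x=x*(1+p["k1"]*(x@x));return x*[p["fx"],p["fy"]]+[p["cx"],p["cy"]]
s=sense();R=Ro.from_euler("xyz",s["tool_rot"]).as_matrix();T=s["tool_pos"];im=p["pixels"].copy()
u,v=pix(T).astype(int);print(u,v,pix(T+[0,0,.03]))
im=cv2.resize(im[max(v-90,0):v+90,u-100:u+100],(667,600),interpolation=2)
o=np.array([u-100,max(v-90,0)])
for X,c in((T,(255,0,0)),(T+[0,0,.03],(0,255,0))): cv2.circle(im,tuple(int(k) for k in (pix(X)-o)*3.333),4,c,-1)
cv2.imwrite("pics/tip.png",im[:,:,::-1])
E
```

```text
time_s: 19.98
tool_pos: [0.5738, -0.2422, 0.0245]
tool_rot: [3.141, 0.002, 2.181]
contact_force: [-7.5, 3.4, 16.0]
opening: 0.004
finger_force: 8.1
time_s: 20.72
tool_pos: [0.5749, -0.2427, 0.225]
tool_rot: [3.137, 0.008, 2.181]
contact_force: [0.5, -0.4, -0.6]
opening: 0.365
finger_force: 0.0
scene gauge [(array([0.527, 0.034, 0.018]), 0.8)]
scene barrel [(array([0.531, 0.034, 0.118]), 0.67)]
scene cap_top [(array([ 0.576, -0.243,  0.054]), 0.61)]
top gauge [(array([0.65 , 0.017, 0.021]), 0.5)]
top barrel [(array([0.531, 0.032, 0.121]), 0.59)]
top cap_top [(array([ 0.574, -0.243,  0.053]), 0.51)]
168 124 [166.85675384 115.73777712]
```

View pics/tip.png

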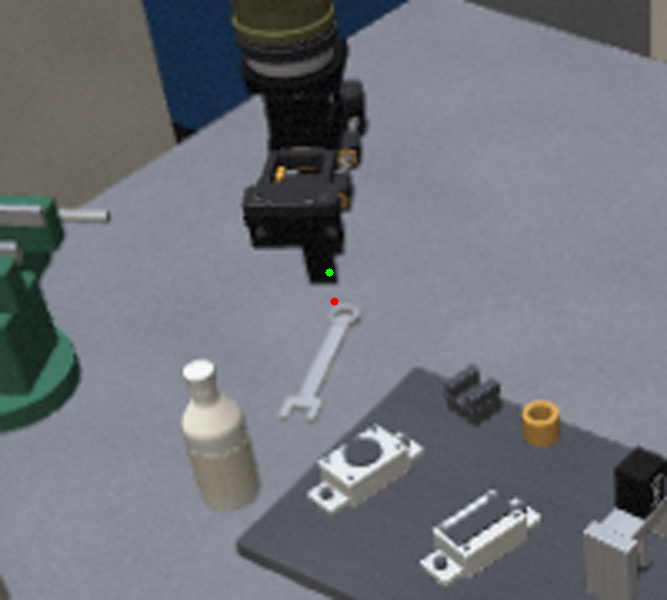

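The cap is home: the networks put cap_top at z ≈ 0.054, and the force rose at a hard stop. The red dot is the reported TCP and the real tips are at the green dot, 30 mm higher, so I'll allow for that in z. Next is the vertical pick of the gauge, closing along world y.

```bash
python3 - <<'E'
from h import *
R=frame((0,0,-1),(0,-1,0))
go((.530,.0335,.25),R)
E
```

```text
go [ 0.4997  0.2454 -0.0607] [-1.000e-04  0.000e+00  3.471e-01] rows>= 11.7
```

```bash
python3 -m crank '[{"dx":0,"dy":0,"dz":-0.06,"rx":0,"ry":0,"rz":0.347,"grip":-1},{"dx":0.15,"dy":0.07,"dz":-0.06,"rx":0,"ry":0,"rz":0.347,"grip":-1},{"dx":0.3,"dy":0.15,"dz":-0.06,"rx":0,"ry":0,"rz":0.347,"grip":-1},{"dx":0.4,"dy":0.2,"dz":-0.06,"rx":0,"ry":0,"rz":0.347,"grip":-1},{"dx":0.5,"dy":0.245,"dz":-0.06,"rx":0,"ry":0,"rz":0.347,"grip":-1},{"dx":0.5,"dy":0.245,"dz":-0.06,"rx":0,"ry":0,"rz":0.347,"grip":-1},{"dx":0.5,"dy":0.245,"dz":-0.06,"rx":0,"ry":0,"rz":0.347,"grip":-1},{"dx":0.5,"dy":0.245,"dz":-0.06,"rx":0,"ry":0,"rz":0.347,"grip":-1},{"dx":0.5,"dy":0.245,"dz":-0.06,"rx":0,"ry":0,"rz":0.347,"grip":-1},{"dx":0.5,"dy":0.245,"dz":-0.06,"rx":0,"ry":0,"rz":0.347,"grip":-1},{"dx":0.5,"dy":0.245,"dz":-0.06,"rx":0,"ry":0,"rz":0.347,"grip":-1},{"dx":0.5,"dy":0.245,"dz":-0.06,"rx":0,"ry":0,"rz":0.347,"grip":-1}]'
python3 -m crank '[{"dx":0,"dy":0,"dz":0,"rx":0,"ry":0,"rz":0,"grip":-1}]'
python3 - <<'E'
from h import *
go((.530,.0335,.068),frame((0,0,-1),(0,-1,0)))
print(sense()["joint_positions"].round(2))
E
```

```text
time_s: 22.62
tool_pos: [0.5301, 0.0333, 0.2503]
tool_rot: [3.141, -0.001, -0.004]
contact_force: [0.4, -0.1, -0.5]
opening: 1.0
finger_force: 0.0
time_s: 22.75
tool_pos: [0.5301, 0.0332, 0.2504]
tool_rot: [3.141, -0.001, 0.003]
contact_force: [-0.2, -0.8, 0.8]
opening: 1.001
finger_force: 0.0
go [-0.0006 -0.0009  0.3649] [ 0.0002 -0.0002  0.0004] rows>= 2.9
[-0.04 -0.18  1.83 -0.    1.48  1.53]
```

```bash
python3 -m crank '[{"dx":0,"dy":0,"dz":0.08,"rx":0,"ry":0,"rz":0,"grip":-1},{"dx":0,"dy":0,"dz":0.16,"rx":0,"ry":0,"rz":0,"grip":-1},{"dx":0,"dy":0,"dz":0.22,"rx":0,"ry":0,"rz":0,"grip":-1},{"dx":0,"dy":0,"dz":0.25,"rx":0,"ry":0,"rz":0,"grip":-1},{"dx":0,"dy":0,"dz":0.27,"rx":0,"ry":0,"rz":0,"grip":-1},{"dx":0,"dy":0,"dz":0.27,"rx":0,"ry":0,"rz":0,"grip":-1}]'
python3 -m crank '[{"dx":0,"dy":0,"dz":0.03,"rx":0,"ry":0,"rz":0,"grip":-1},{"dx":0,"dy":0,"dz":0.06,"rx":0,"ry":0,"rz":0,"grip":-1},{"dx":0,"dy":0,"dz":0.085,"rx":0,"ry":0,"rz":0,"grip":-1},{"dx":0,"dy":0,"dz":0.095,"rx":0,"ry":0,"rz":0,"grip":-1},{"dx":0,"dy":0,"dz":0.095,"rx":0,"ry":0,"rz":0,"grip":-1}]'
python3 - <<'E'
from h import *
p=capture("scene")
cv2.imwrite("pics/pick.png",cv2.resize(p["pixels"][100:240,190:340],(643,600),interpolation=2)[:,:,::-1])
E
```

```text
time_s: 23.5
tool_pos: [0.5307, 0.0331, 0.116]
tool_rot: [3.141, -0.002, 0.001]
contact_force: [-0.0, 0.9, 0.4]
opening: 1.001
finger_force: 0.0
time_s: 24.12
tool_pos: [0.5303, 0.033, 0.0678]
tool_rot: [3.141, -0.001, 0.001]
contact_force: [0.2, 0.2, -0.7]
opening: 1.001
finger_force: 0.0
```

View pics/pick.png

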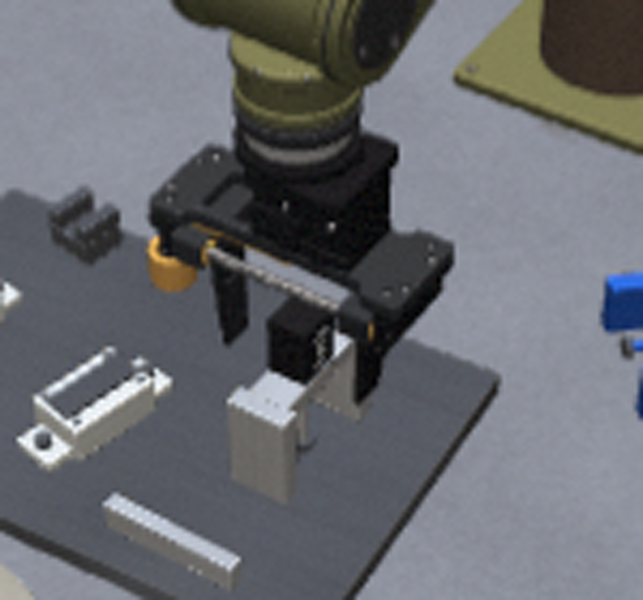

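The fingers, at (232,300) and (370,360), straddle the barrel at (300,340) at the right depth. I'll close and lift.

```bash
python3 -m crank '[{"dx":0,"dy":0,"dz":0,"rx":0,"ry":0,"rz":0,"grip":1},{"dx":0,"dy":0,"dz":0,"rx":0,"ry":0,"rz":0,"grip":1},{"dx":0,"dy":0,"dz":0,"rx":0,"ry":0,"rz":0,"grip":1},{"dx":0,"dy":0,"dz":0,"rx":0,"ry":0,"rz":0,"grip":1},{"dx":0,"dy":0,"dz":0,"rx":0,"ry":0,"rz":0,"grip":1},{"dx":0,"dy":0,"dz":0,"rx":0,"ry":0,"rz":0,"grip":1},{"dx":0,"dy":0,"dz":0,"rx":0,"ry":0,"rz":0,"grip":1},{"dx":0,"dy":0,"dz":0,"rx":0,"ry":0,"rz":0,"grip":1},{"dx":0,"dy":0,"dz":0,"rx":0,"ry":0,"rz":0,"grip":1},{"dx":0,"dy":0,"dz":0,"rx":0,"ry":0,"rz":0,"grip":1},{"dx":0,"dy":0,"dz":0,"rx":0,"ry":0,"rz":0,"grip":1}]'
python3 -m crank '[{"dx":0,"dy":0,"dz":-0.01,"rx":0,"ry":0,"rz":0,"grip":1},{"dx":0,"dy":0,"dz":-0.04,"rx":0,"ry":0,"rz":0,"grip":1},{"dx":0,"dy":0,"dz":-0.1,"rx":0,"ry":0,"rz":0,"grip":1},{"dx":0,"dy":0,"dz":-0.17,"rx":0,"ry":0,"rz":0,"grip":1},{"dx":0,"dy":0,"dz":-0.22,"rx":0,"ry":0,"rz":0,"grip":1},{"dx":0,"dy":0,"dz":-0.24,"rx":0,"ry":0,"rz":0,"grip":1},{"dx":0,"dy":0,"dz":-0.24,"rx":0,"ry":0,"rz":0,"grip":1}]'
python3 - <<'E'
from h import *
p=capture("scene")
for n in("gauge","barrel"):print(n,[(np.round(d["point"],3),round(d["score"],2)) for d in spot_point(p,n) if abs(d["point"][1])<.15 and d["point"][0]>.4])
b=np.radians(-9.5)
go((.574,-.242,sense()["tool_pos"][2]),frame((0,0,-1),(np.cos(b),np.sin(b),0)))
E
```

```text
time_s: 25.55
tool_pos: [0.5307, 0.033, 0.0684]
tool_rot: [3.14, -0.002, 0.001]
contact_force: [-0.4, 0.5, 0.3]
opening: 0.314
finger_force: 30.0
time_s: 26.42
tool_pos: [0.5305, 0.0332, 0.189]
tool_rot: [3.141, -0.003, 0.001]
contact_force: [-1.0, -0.5, -3.7]
opening: 0.315
finger_force: 30.0
gauge [(array([0.53 , 0.033, 0.139]), 0.76)]
barrel [(array([0.529, 0.036, 0.24 ]), 0.58)]
go [8.890e-02 5.505e-01 4.000e-04] [ 0.000e+00  2.000e-04 -2.235e-01] rows>= 7.5
```

```bash
python3 -m crank '[{"dx":0.01,"dy":0.05,"dz":0,"rx":0,"ry":0,"rz":-0.03,"grip":1},{"dx":0.025,"dy":0.13,"dz":0,"rx":0,"ry":0,"rz":-0.055,"grip":1},{"dx":0.04,"dy":0.22,"dz":0,"rx":0,"ry":0,"rz":-0.08,"grip":1},{"dx":0.055,"dy":0.32,"dz":0,"rx":0,"ry":0,"rz":-0.11,"grip":1},{"dx":0.07,"dy":0.41,"dz":0,"rx":0,"ry":0,"rz":-0.14,"grip":1},{"dx":0.08,"dy":0.48,"dz":0,"rx":0,"ry":0,"rz":-0.165,"grip":1},{"dx":0.085,"dy":0.53,"dz":0,"rx":0,"ry":0,"rz":-0.19,"grip":1},{"dx":0.089,"dy":0.55,"dz":0,"rx":0,"ry":0,"rz":-0.21,"grip":1},{"dx":0.089,"dy":0.55,"dz":0,"rx":0,"ry":0,"rz":-0.2235,"grip":1},{"dx":0.089,"dy":0.55,"dz":0,"rx":0,"ry":0,"rz":-0.2235,"grip":1},{"dx":0.089,"dy":0.55,"dz":0,"rx":0,"ry":0,"rz":-0.2235,"grip":1}]'
python3 - <<'E'
from h import *
for c in("scene","top","scene"):
  p=capture(c)
  for n in("gauge","barrel","foot_face","cap_top","carrier"):print(c,n,[(np.round(d["point"],3),round(d["score"],2)) for d in spot_point(p,n) if -.3<d["point"][1]<-.18 and d["point"][0]>.5])
E
```

```text
time_s: 27.95
tool_pos: [0.5747, -0.2415, 0.1878]
tool_rot: [3.141, 0.0, 1.404]
contact_force: [0.7, 0.1, -3.5]
opening: 0.309
finger_force: 30.0
scene gauge [(array([ 0.575, -0.242,  0.137]), 0.68)]
scene barrel [(array([ 0.578, -0.241,  0.239]), 0.82)]
scene foot_face [(array([ 0.574, -0.242,  0.131]), 0.57)]
scene cap_top [(array([ 0.576, -0.239,  0.053]), 0.48)]
scene carrier [(array([ 0.575, -0.242,  0.019]), 0.64), (array([ 0.579, -0.238,  0.056]), 0.45)]
top gauge [(array([ 0.572, -0.241,  0.138]), 0.63)]
top barrel [(array([ 0.58 , -0.245,  0.24 ]), 0.9)]
top foot_face []
top cap_top [(array([ 0.573, -0.244,  0.056]), 0.6)]
top carrier [(array([ 0.577, -0.241,  0.02 ]), 0.59)]
scene gauge [(array([ 0.575, -0.244,  0.137]), 0.58)]
scene barrel [(array([ 0.578, -0.242,  0.241]), 0.81)]
scene foot_face [(array([ 0.573, -0.245,  0.13 ]), 0.4)]
scene cap_top [(array([ 0.579, -0.243,  0.055]), 0.67)]
scene carrier [(array([ 0.575, -0.242,  0.021]), 0.97), (array([ 0.574, -0.246,  0.136]), 0.33)]
```

The gauge is aligned over the cap within about 2 mm. It stood on the plate at TCP z 0.068, so I'll lower to that height.

```bash
python3 -m crank '[{"dx":0,"dy":0,"dz":0.03,"rx":0,"ry":0,"rz":0,"grip":1},{"dx":0,"dy":0,"dz":0.07,"rx":0,"ry":0,"rz":0,"grip":1},{"dx":0,"dy":0,"dz":0.11,"rx":0,"ry":0,"rz":0,"grip":1},{"dx":0,"dy":0,"dz":0.15,"rx":0,"ry":0,"rz":0,"grip":1},{"dx":0,"dy":0,"dz":0.185,"rx":0,"ry":0,"rz":0,"grip":1},{"dx":0,"dy":0,"dz":0.21,"rx":0,"ry":0,"rz":0,"grip":1},{"dx":0,"dy":0,"dz":0.225,"rx":0,"ry":0,"rz":0,"grip":1},{"dx":0,"dy":0,"dz":0.232,"rx":0,"ry":0,"rz":0,"grip":1},{"dx":0,"dy":0,"dz":0.232,"rx":0,"ry":0,"rz":0,"grip":1}]'
python3 -m crank '[{"dx":0,"dy":0,"dz":0.002,"rx":0,"ry":0,"rz":0,"grip":1},{"dx":0,"dy":0,"dz":0.005,"rx":0,"ry":0,"rz":0,"grip":1},{"dx":0,"dy":0,"dz":0.005,"rx":0,"ry":0,"rz":0,"grip":1}]'
python3 - <<'E'
from h import *
p=capture("scene")
for n in("gauge","barrel"):print(n,[(np.round(d["point"],3),round(d["score"],2)) for d in spot_point(p,n) if -.3<d["point"][1]<-.18 and d["point"][0]>.5])
E
```

```text
time_s: 29.98
tool_pos: [0.5755, -0.242, 0.0732]
tool_rot: [3.139, 0.001, 1.405]
contact_force: [-1.0, 1.1, -2.5]
opening: 0.319
finger_force: 30.0
time_s: 30.35
tool_pos: [0.5758, -0.2421, 0.0707]
tool_rot: [3.138, 0.001, 1.405]
contact_force: [0.0, 0.3, -3.0]
opening: 0.313
finger_force: 30.0
gauge [(array([ 0.574, -0.245,  0.022]), 0.6)]
barrel [(array([ 0.576, -0.242,  0.119]), 0.57)]
```

```bash
python3 -m crank '[{"dx":0,"dy":0,"dz":0.002,"rx":0,"ry":0,"rz":0,"grip":1},{"dx":0,"dy":0,"dz":0.003,"rx":0,"ry":0,"rz":0,"grip":1},{"dx":0,"dy":0,"dz":0.003,"rx":0,"ry":0,"rz":0,"grip":1}]'
python3 -m crank '[{"dx":0,"dy":0,"dz":0.001,"rx":0,"ry":0,"rz":0,"grip":1},{"dx":0,"dy":0,"dz":0.002,"rx":0,"ry":0,"rz":0,"grip":1},{"dx":0,"dy":0,"dz":0.002,"rx":0,"ry":0,"rz":0,"grip":1}]'
```

```text
time_s: 30.88
tool_pos: [0.5753, -0.242, 0.0687]
tool_rot: [3.14, 0.001, 1.405]
contact_force: [0.6, -0.7, -3.1]
opening: 0.314
finger_force: 30.0
time_s: 31.25
tool_pos: [0.5754, -0.242, 0.0685]
tool_rot: [3.14, 0.001, 1.405]
contact_force: [-2.2, 0.1, 3.5]
opening: 0.313
finger_force: 30.0
```

The legs are on the plate (+3.5 N). I'll release and retreat straight up.

```bash
python3 -m crank '[{"dx":0,"dy":0,"dz":0,"rx":0,"ry":0,"rz":0,"grip":-1},{"dx":0,"dy":0,"dz":0,"rx":0,"ry":0,"rz":0,"grip":-1},{"dx":0,"dy":0,"dz":0,"rx":0,"ry":0,"rz":0,"grip":-1},{"dx":0,"dy":0,"dz":0,"rx":0,"ry":0,"rz":0,"grip":-1},{"dx":0,"dy":0,"dz":0,"rx":0,"ry":0,"rz":0,"grip":-1},{"dx":0,"dy":0,"dz":-0.03,"rx":0,"ry":0,"rz":0,"grip":-1},{"dx":0,"dy":0,"dz":-0.1,"rx":0,"ry":0,"rz":0,"grip":-1},{"dx":0,"dy":0,"dz":-0.2,"rx":0,"ry":0,"rz":0,"grip":-1},{"dx":0,"dy":0,"dz":-0.3,"rx":0,"ry":0,"rz":0,"grip":-1},{"dx":0,"dy":0,"dz":-0.36,"rx":0,"ry":0,"rz":0,"grip":-1},{"dx":0,"dy":0,"dz":-0.36,"rx":0,"ry":0,"rz":0,"grip":-1}]'
python3 - <<'E'
from h import *
p=capture("scene")
for n in("gauge","barrel","foot_face","cap_top","carrier","vblock","bush","parallel","oil"):print(n,[(np.round(d["point"],3),round(d["score"],2)) for d in spot_point(p,n) if -.37<d["point"][1]<.1 and d["point"][0]>.4][:2])
cv2.imwrite("pics/final.png",cv2.resize(p["pixels"][90:250,110:310],(750,600),interpolation=2)[:,:,::-1])
E
```

```text
time_s: 32.62
tool_pos: [0.5767, -0.2426, 0.253]
tool_rot: [3.132, 0.003, 1.405]
contact_force: [0.1, 0.3, -0.2]
opening: 1.0
finger_force: 0.0
gauge []
barrel [(array([ 0.576, -0.243,  0.12 ]), 0.84)]
foot_face []
cap_top [(array([ 0.574, -0.242,  0.056]), 0.55)]
carrier [(array([ 0.575, -0.239,  0.016]), 0.7)]
vblock [(array([ 0.448, -0.218,  0.02 ]), 0.71)]
bush [(array([ 0.441, -0.138,  0.022]), 0.57)]
parallel [(array([0.655, 0.016, 0.019]), 0.51), (array([ 0.648, -0.349, -0.001]), 0.31)]
oil [(array([ 0.647, -0.353,  0.002]), 0.92)]
```

View pics/final.png

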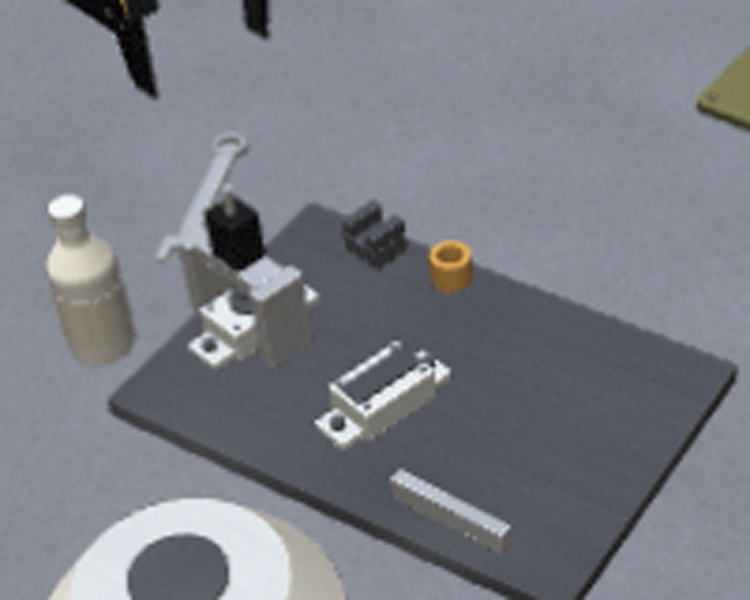

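The gauge straddles the round-cap carrier upright, with its barrel at (235,235) and the rod showing above it at (228,195). The gripper is clear and the bystanders haven't moved.

```bash
python3 -c "
from plant import hand_in
print(hand_in())"
```

```text
the job is handed in; nothing more can be done
None
```

The job is handed in (the hand-in returned no verdict): the gauge stood upright on bare plate, the round cap was pressed to its stop, and the gauge now straddles that carrier with its foot centred on the cap to within about 2 mm by the camera readings, gripper clear.

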